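# Clamp the mask plate to the set force

### The job

Two identical blue screw clamps stand on the bench. On the one that has the steel mask plate lying in its jaws, turn the T-handle clockwise (seen from above) until the orange indicator tab pops out of the side of its head, stop there without forcing it much further, and let go, leaving the plate clamped in place. Leave the empty clamp's handle as it is.

Things in the scene. Friction and masses are not known exactly. Their poses are not given: they have to be found in the camera images.
- clamp: The loaded clamp: blue C-frame fixed to the bench (left or right), foot 200 x 100 mm. Origin on the bench on the vertical screw axis; z up; x from the screw to the column (81 to 115 mm out, top 112 mm). Its arm, 44 mm wide, top at 130 mm, carries the screw over a steel anvil 64 x 64 mm, top at 35 mm. On the arm a dark round head, 50 mm across, top at 172 mm at screw 0; it does not turn.
- grip (a point): Middle of the loaded clamp's T-handle, on the screw axis, 217 mm above the bench at screw 0; head and handle sink 5.5 mm per rad of tightening. Level steel bar 110 mm long, 12 wide, 14 high, with red 18 mm balls on its ends, on a post of 11 mm; 38 mm free between bar and head. x along the bar, z up, y across; the frame turns with the handle.
- screw (a joint): Turn of the loaded clamp's T-handle, rad; grows clockwise from above (tightening). Range 0 to 2.3. Starts at 0.15 to 0.5; the pad meets the plate at about 0.65; the tab pops out at about 1.05 to 1.2; beyond 1.85 is over-tightened. Takes about 0.25 Nm when free, 0.4 Nm at the set force; stays where it is left.
- tab (a joint): Travel in m of the loaded clamp's orange indicator tab (18 mm wide, 10 mm high), which slides out of the side of the head along the clamp's +y, about 158 mm above the bench: 0 held in, flush with the head; 0.013 popped out. A spring throws it out when the pad reaches the set force.
- pad: The loaded clamp's sprung round pad, 24 mm across, 10 mm thick, below the arm on the screw axis; origin at the middle of its underside, 44.5 mm above the bench at screw value 0. It goes down with the screw and presses the plate: about 20 N when the tab pops.
- plate: Loose steel mask plate with two eye slots, 84 x 150 x 6 mm, 0.45 kg, lying on the loaded clamp's anvil under the pad; origin at the middle of its underside, y along its length. Not to be handled.
- idle_clamp: The other clamp, the same in every way but empty: the wrong one. Its frame is as that of the loaded clamp.
- idle_bar_end (a point): One end of the empty clamp's T-handle bar, 55 mm from its screw axis, 217 mm above the bench; it must stay within 30 mm of where it started.
Not all that is in view belongs to the job. Leave any pink or turquoise look-alike of the clamp alone.

How it is judged (in metres and radians):
At the end, for the whole second after the job is handed in: The loaded clamp's tab stands out by more than 9 mm, its pad presses the plate with more than 10 N, the plate's middle is within 30 mm of the screw axis, the screw is at rest below 1.85 rad (value of joint tab above 0.009 m and contact force between pad and plate above 10 N and horizontal distance between plate and clamp below 0.03 m and value of joint screw below 1.85 rad and velocity of joint screw between -0.1 and 0.1 rad/s); the robot touches nothing.
It fails at once if the clamp is over-tightened: its screw is turned beyond 1.85 rad (value of joint screw above 1.85 rad).
It fails at once if the empty clamp's handle is turned: its bar end moves more than 30 mm (distance of idle_bar_end from where it was at the start of the episode above 0.03 m).
It also fails if it takes over 32 s, if anything falls off the work surface, if the arm or the gripper's body presses on something with over 40 N, if the wrist force passes 120 N, or if a joint passes its speed limit or range.

### The arm

A 6-joint arm with a two-finger parallel gripper is mounted at the origin on the work surface. World frame = base frame: x ahead of the robot, y to its left, z up, the work surface at z = 0. Lengths are in mm, angles in rad, forces in N, time in s.
With the tool pointing down it reaches from about 275 to 1000 mm from the base axis. Payload 8.4 kg.
Tool frame: the origin (TCP) lies on the centre line of the jaws, within the pads' length; the fingertips stand r.tip_reach ahead of it and the grasp point (between the pads) lies 11 mm behind it (r.tip_reach is the distance from the TCP to the fingertips, in mm); z points along the fingers, y is the line along which they close (so a half turn about z gives the same grasp; the last joint's range is limited). The gripper opens to 85 mm and grips with 20 to 120 N. Pads are 22 mm wide; open, the fingers measure 114 mm over their backs; the gripper's body (76 mm by 85 mm) begins 54 mm behind the grasp point. The pads swing forward as they close: fully open they stand 13 mm farther back than shut.
Start: joints at [-1.126, 0.353, 1.633, -0, 1.155, -0.002], TCP at [270.05, -563.65, 239.281] pointing down, gripper open.
Joint ranges: [-2.63, 2.63], [-0.92, 2.1], [0.06, 2.66], [-1.3, 4.44], [0, 2.69], [-3.02, 3.02]. Speed limits (rad/s): [2.22, 2.22, 2.79, 3.14, 3.14, 3.14].

### API

Orientations are given as [roll, pitch, yaw] about the fixed x, y, z axes, in that order (R = Rz(yaw) Ry(pitch) Rx(roll)).
In Python, from rig import r gives the robot as it stands.
- The arm moves only by the tool carry_out, never from a script. Its argument "targets" is a list of rows, each an object with "dp": the shift along the tool's x, y, z in mm, a list of three; "yaw": the turn about the tool's z in degrees. A call has 1 to 12 rows; each row is the pose to reach, as a shift and turn from the pose commanded when the call began, along the tool's axes at that moment; what a row does not reach only later rows make up. A row lasts 1/8 s, in which the tool goes at most 62.5 mm and 10.7 degrees, less where a joint would pass 70% of its speed; a pose out of reach is approached as far as the arm can. A call with a gripper value outside its range is refused whole. "fingers" is the opening, from -1 (shut) to 1 (fully open), so that 0 is half open, set as the call begins (left out, the last holds). The fingers move at their own pace and stop on an object; "grip_force" is the grip in N (left out, the last holds). Time passes only in rows, so rows that repeat a pose let the fingers close. It gives the time, the measured TCP pose, the force, the opening and the grip force at its end, in the units of the state.
- r.sense(): the state, without advancing time (a new reading comes with each control period).
- r.grab_frame(name): name is "side" or "top" or "wrist"; returns the picture (384x512x3 uint8, red, green, blue); there is no depth.
- r.get_calibration(name): a dict with "fx", "fy", "cx", "cy" (pixels), "dist_coeffs" ([k1, k2, p1, p2, k3] as OpenCV has them; the pictures are not rectified), "rvec" (rotation vector, rad) and "tvec" (3), from world to camera coordinates, as OpenCV has them. Camera axes: x right, y down, z forward; pixel columns grow to the right and rows downward; lengths in mm; the calibration is good to about 2 mm. A picture is of the moment at which its call begins: read the wrist's pose just before it. get_calibration takes no time and is no camera call; for the wrist camera it gives the pose at the moment of the call.
- r.sign_off(): hands the job in; it is judged then, once.
The state is a dict: "clock": time; "qpos": joint angles; "qvel": joint speeds; "joint_efforts": joint torques, N m; "eef_pos": TCP position; "tcp_rot": TCP orientation; "contact_force": force on the tool from outside, world axes, zero at the start; "wrist_torque": the same for the moment, N m; "opening": opening from 0.0 (shut) to 1.0 (fully open); "grasp_force": force on a finger pad.
Only numpy, scipy, OpenCV 4.12 (cv2) and the standard library are available. Lean on these libraries where they do the work, as an engineer would, in place of code of your own. Each camera call takes 0.05 s, during which the arm holds its last target. There are 200 camera calls.

## Working session

There is one attempt and no reset: what is moved stays moved. The work goes in short steps, Python scripts to look and compute and a tool call to move; the robot and the scene stay as the last step left them, time stands still between calls to the robot, and variables do not carry over. Pictures are saved under pics/ and viewed, at most 10 in all, crops included, and the job is handed in when it is done.

Besides the shell and the picture viewer there is one more tool, called after "Emit:" as a command line: name --argument value ..., lists and objects as JSON in quotes. carry_out: Moves the arm, as the interface text tells. Its arguments: {"type":"object","properties":{"targets":{"type":"array","items":{"type":"object","properties":{"dp":{"type":"array","items":{"type":"number"}},"yaw":{"type":"number"}}}},"fingers":{"type":"number"},"grip_force":{"type":"number"}},"required":["targets"]}

```bash
mkdir -p pics; python3 - <<'E'
from rig import r
import cv2,numpy as np
s=r.sense();print(s['clock'],s['eef_pos'],s['tcp_rot'],r.tip_reach)
a=[r.grab_frame(n) for n in("side","top")]
for n,i in zip(("side","top"),a):
    cv2.imwrite(f'pics/{n}0.png',i[...,::-1]); c=r.get_calibration(n);print(n,c)
E
```

```text
0.0 [ 269.84295958 -563.21862053  238.55641712] [-3.14018844e+00  8.85941424e-06  4.46825610e-01] 8.0
side {'fx': 454.626483510212, 'fy': 454.626483510212, 'cx': 244.50445267401204, 'cy': 186.91600100178798, 'dist_coeffs': array([-0.14959398,  0.        ,  0.        ,  0.        ,  0.        ]), 'rvec': array([ 1.02742646, -2.48303503,  0.95740485]), 'tvec': array([ 256.87113058,  346.80662765, 1391.45126794])}
top {'fx': 407.5794013775488, 'fy': 407.5794013775488, 'cx': 265.24446900168954, 'cy': 188.0162205283738, 'dist_coeffs': array([-0.09179743,  0.        ,  0.        ,  0.        ,  0.        ]), 'rvec': array([ 2.19974042, -2.17363912,  0.04688036]), 'tvec': array([ -72.14398815,  430.91904176, 1402.11601497])}
```

View pics/side0.png

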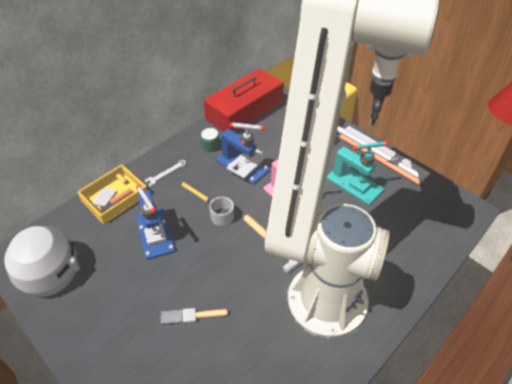

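View pics/top0.png

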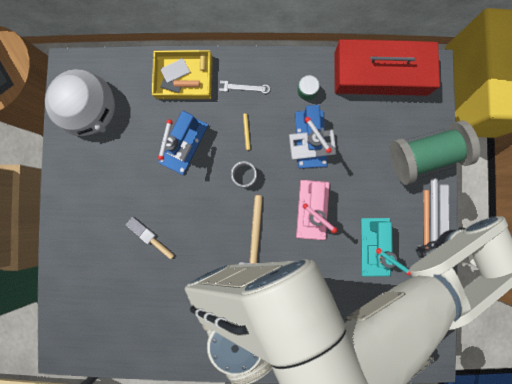

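The candidates in the top view are blue (313,137) with a grey slotted plate across it, blue (183,143) with no plate, pink (314,210) and turquoise (378,247). I choose (313,137) and will check it in a crop.

```bash
python3 - <<'E'
import cv2,numpy as np
i=cv2.imread('pics/top0.png');s=cv2.imread('pics/side0.png')
a=cv2.resize(i[90:180,270:350],None,fx=6,fy=6,interpolation=cv2.INTER_CUBIC)
b=cv2.resize(s[110:200,205:275],None,fx=4,fy=6,interpolation=cv2.INTER_CUBIC)
cv2.imwrite('pics/c1.png',np.hstack([a,b]))
h=cv2.cvtColor(i,cv2.COLOR_BGR2HSV)
def blobs(im,box):
    x0,y0,x1,y1=box;h=cv2.cvtColor(im,cv2.COLOR_BGR2HSV)[y0:y1,x0:x1]
    m=(((h[...,0]<8)|(h[...,0]>172))&(h[...,1]>150)&(h[...,2]>90)).astype(np.uint8)
    n,l,st,c=cv2.connectedComponentsWithStats(m)
    for k in range(1,n):
        if st[k,4]>3: print(st[k,4],c[k]+[x0,y0])
print('top');blobs(i,(280,100,350,175));print('side');blobs(s,(215,110,275,140));print('idle');blobs(i,(150,110,210,175))
E
```

```text
top
17 [306.70588235 118.88235294]
15 [328.53333333 149.93333333]
side
431 [228.0324826  117.21345708]
7 [262. 128.]
idle
13 [169.30769231 121.23076923]
10 [160.3 157.2]
```

View pics/c1.png

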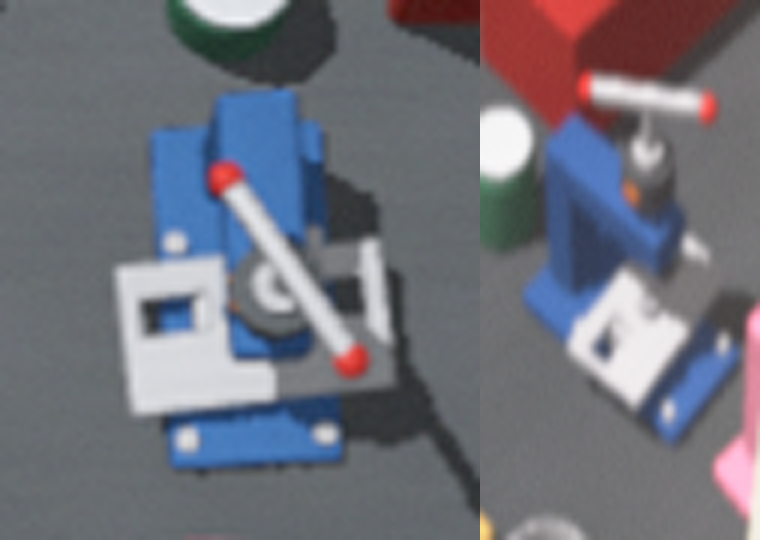

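```bash
cat >h.py <<'E'
from rig import r
import cv2,numpy as np
from scipy.spatial.transform import Rotation as Ro
def cal(n):
    c=r.get_calibration(n);K=np.array([[c['fx'],0,c['cx']],[0,c['fy'],c['cy']],[0,0,1.]])
    return K,c['dist_coeffs'],cv2.Rodrigues(c['rvec'])[0],np.array(c['tvec']).reshape(3)
def unproj(px,z,C):
    K,d,R,t=C;u=cv2.undistortPoints(np.array([[px]],float),K,d)[0,0]
    o=-R.T@t;v=R.T@np.array([*u,1]);return o+v*(z-o[2])/v[2]
def tri(p1,C1,p2,C2):
    u=[cv2.undistortPoints(np.array([[p]],float),C[0],C[1])[0,0].reshape(2,1) for p,C in((p1,C1),(p2,C2))]
    X=cv2.triangulatePoints(np.c_[C1[2],C1[3]],np.c_[C2[2],C2[3]],*u);return (X[:3]/X[3]).ravel()
def to_tool(goal):  # dp in tool axes
    s=r.sense();return Ro.from_euler('xyz',s['tcp_rot']).inv().apply(np.array(goal)-s['eef_pos'])
E
python3 - <<'E'
from h import *
T=cal('top');S=cal('side')
A=unproj((306.7,118.9),215,T);B=unproj((328.5,149.9),215,T)
print(A,B,(A+B)/2,np.linalg.norm(A-B))
print(tri((306.7,118.9),T,(231.2,124.2),S),tri((328.5,149.9),T,(262.2,127.7),S))
print('idle',unproj((169.3,121.2),215,T),unproj((160.3,157.2),215,T))
d=B-A;bar=np.arctan2(d[1],d[0]);s=r.sense();print('bar deg',np.degrees(bar),'tool yaw',np.degrees(s['tcp_rot'][2]),s['qpos'])
# tool x along bar
m=(A+B)/2
print(to_tool([m[0],m[1],290]),Ro.from_euler('xyz',s['tcp_rot']).as_matrix().round(3))
E
```

```text
[ 629.77875736 -191.70466866  215.        ] [ 536.61664012 -257.29590385  215.        ] [ 583.19769874 -224.50028626  215.        ] 113.93590401025199
[ 627.7245784  -193.50071534  215.2557597 ] [ 535.27387381 -258.78224508  213.9536312 ]
idle [619.69658433 223.37958807 215.        ] [509.66605349 247.47221486 215.        ]
bar deg -144.85235547534785 tool yaw 25.597092289690533 [-1.12641114e+00  3.53613461e-01  1.63404312e+00 -1.33602193e-06
  1.15519825e+00 -2.36780859e-03]
[ 428.94608933 -170.22438878  -51.16215541] [[ 0.902  0.432 -0.001]
 [ 0.432 -0.902  0.001]
 [ 0.    -0.001 -1.   ]]
```

The crop confirms the choice. The plate with its eye slot lies in this clamp's jaws, and the bar runs from about (306.7,118.9) to (328.5,149.9). I'm moving above it.

Emit:
carry_out --targets '[{"dp": [15, -5, -50], "yaw": 0}, {"dp": [70, -28, -51], "yaw": -2}, {"dp": [125, -50, -51], "yaw": -4}, {"dp": [180, -72, -51], "yaw": -6}, {"dp": [235, -94, -51], "yaw": -8}, {"dp": [290, -116, -51], "yaw": -9.5}, {"dp": [345, -137, -51], "yaw": -9.5}, {"dp": [400, -158, -51], "yaw": -9.5}, {"dp": [428, -170, -51], "yaw": -9.5}, {"dp": [428, -170, -51], "yaw": -9.5}, {"dp": [428, -170, -51], "yaw": -9.5}]' --fingers 0.2 --grip_force 80

```text
clock: 1.48
eef_pos: [582.0, -225.7, 289.9]
tcp_rot: [-3.141, 0.001, 0.613]
contact_force: [0.1, 0.4, -0.3]
opening: 0.601
grasp_force: 0.0
```

```bash
python3 - <<'E'
from h import *
s=r.sense();W=cal('wrist');i=r.grab_frame('wrist')[...,::-1].copy();cv2.imwrite('pics/w1.png',i)
print(s['clock'],s['eef_pos'],np.degrees(s['tcp_rot']),s['opening'],s['qpos'])
h=cv2.cvtColor(i,cv2.COLOR_BGR2HSV)
m=(((h[...,0]<8)|(h[...,0]>172))&(h[...,1]>150)&(h[...,2]>90)).astype(np.uint8)
n,l,st,c=cv2.connectedComponentsWithStats(m)
for k in range(1,n):
    if st[k,4]>40: print(st[k],c[k],unproj(c[k],215,W))
E
```

```text
1.475 [ 582.00417025 -225.73608661  289.91436071] [-1.79972322e+02  4.98248780e-02  3.51140194e+01] 0.6013768598041905 [-3.72154742e-01  3.10235741e-01  1.57910837e+00 -4.81657102e-04
  1.25313187e+00  5.85937191e-01]
[  387     0   125   148 10247] [468.57890114  59.18219967] [ 751.83584093 -283.54848554  215.        ]
[247 126  22  19 354] [257.83050847 135.68079096] [ 628.51147982 -196.48871959  215.        ]
[248 264  18  13 155] [256.29032258 270.30967742] [ 533.8008594  -261.83251465  215.        ]
```

View pics/w1.png

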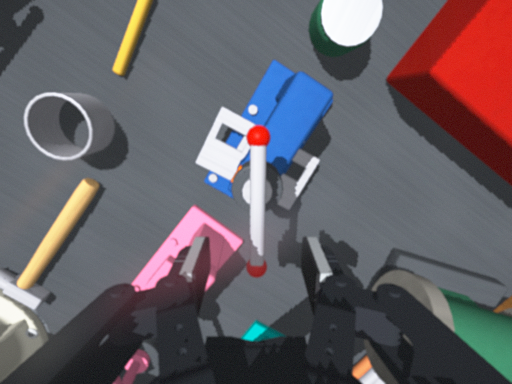

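The wrist view shows the bar between the balls at (258,136) and (256,270), lined up with the tool's x and midway between the fingers. I'll descend 86 mm and close.

Emit:
carry_out --targets '[{"dp": [0, 0, 40], "yaw": 0}, {"dp": [0, 0, 75], "yaw": 0}, {"dp": [0, 0, 86], "yaw": 0}, {"dp": [0, 0, 86], "yaw": 0}]'

```text
clock: 2.02
eef_pos: [582.1, -226.1, 204.3]
tcp_rot: [-3.141, 0.0, 0.612]
contact_force: [-0.0, 0.1, 0.3]
opening: 0.601
grasp_force: 0.0
```

Emit:
carry_out --targets '[{"dp": [0, 0, 0], "yaw": 0}, {"dp": [0, 0, 0], "yaw": 0}, {"dp": [0, 0, 0], "yaw": 0}, {"dp": [0, 0, 0], "yaw": 0}, {"dp": [0, 0, 0], "yaw": 0}]' --fingers -1 --grip_force 70

```text
clock: 2.65
eef_pos: [583.5, -226.1, 205.8]
tcp_rot: [3.139, -0.001, 0.612]
contact_force: [0.9, -1.9, 5.4]
opening: 0.124
grasp_force: 69.5
```

Emit:
carry_out --targets '[{"dp": [0, 0, 0.4], "yaw": 4}, {"dp": [0, 0, 0.8], "yaw": 8}, {"dp": [0, 0, 1.2], "yaw": 12}, {"dp": [0, 0, 1.5], "yaw": 16}, {"dp": [0, 0, 1.9], "yaw": 20}, {"dp": [0, 0, 2.3], "yaw": 24}, {"dp": [0, 0, 2.7], "yaw": 28}, {"dp": [0, 0, 2.9], "yaw": 30}, {"dp": [0, 0, 2.9], "yaw": 30}]'

```text
clock: 3.78
eef_pos: [583.9, -226.9, 203.1]
tcp_rot: [3.138, -0.003, 0.089]
contact_force: [0.8, -5.8, 5.5]
opening: 0.125
grasp_force: 69.4
```

```bash
cat >look.py <<'E'
from h import *
import sys
s=r.sense();t=r.grab_frame('top')[...,::-1];d=r.grab_frame('side')[...,::-1]
print(s['clock'],s['eef_pos'],np.degrees(s['tcp_rot']),s['contact_force'],s['wrist_torque'])
f=lambda a:cv2.resize(a,(380,380),interpolation=cv2.INTER_CUBIC)
cv2.imwrite(f'pics/{sys.argv[1]}.png',np.hstack([f(t[100:170,280:350]),f(d[110:170,215:275])]))
for n,a,x,y in(('top',t,280,100),('side',d,215,125)):
    h=cv2.cvtColor(a[y:y+50,x:x+60],cv2.COLOR_BGR2HSV)
    m=(h[...,0]>8)&(h[...,0]<18)&(h[...,1]>130)&(h[...,2]>90)
    print(n,'orange',m.sum(),(np.argwhere(m).mean(0)[::-1]+[x,y]) if m.any() else '')
E
python3 look.py l1
```

```text
3.775 [ 583.88160305 -226.94749586  203.0779446 ] [179.79907101  -0.18033684   5.10750672] [ 0.82596932 -5.84133571  5.54531043] [-0.89901806 -0.14372768  0.10757516]
top orange 0 
side orange 3 [242.66666667 142.33333333]
```

View pics/l1.png

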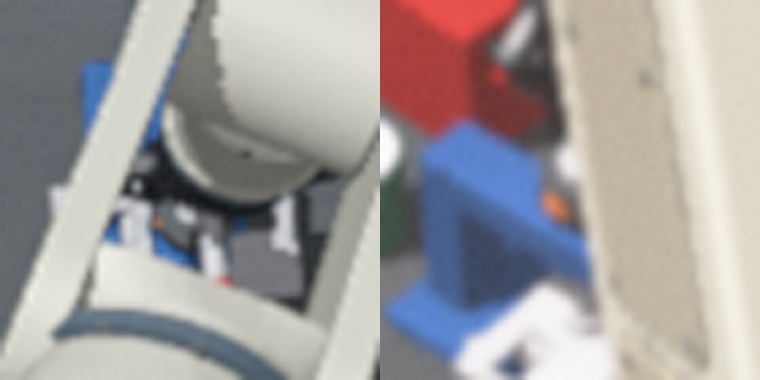

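The side view at about (242,142) shows the tab as a small, flush orange patch, so it has not popped. I'll turn on in small steps.

Emit:
carry_out --targets '[{"dp": [0, 0, 0.4], "yaw": 4}, {"dp": [0, 0, 0.8], "yaw": 8}, {"dp": [0, 0, 0.8], "yaw": 8}]'

```text
clock: 4.25
eef_pos: [583.9, -227.2, 202.3]
tcp_rot: [3.138, -0.004, -0.051]
contact_force: [-0.2, -6.9, 5.1]
opening: 0.124
grasp_force: 69.4
```

```bash
cat >>look.py <<'E'
# +13 mm tab shift in side image pixels, and wrist picture
S=cal('side')
p=lambda X:cv2.projectPoints(np.array([X],float),cv2.Rodrigues(S[2])[0],S[3],S[0],S[1])[0][0,0]
print('tab pred side in/out',p([583,-200,156]),p([583,-187,156]))
w=r.grab_frame('wrist')[...,::-1]
h=cv2.cvtColor(w,cv2.COLOR_BGR2HSV);m=((h[...,0]>6)&(h[...,0]<18)&(h[...,1]>150)&(h[...,2]>90)).astype(np.uint8)
n,l,st,c=cv2.connectedComponentsWithStats(m)
print('wrist',[(list(st[k]),c[k].round(1)) for k in range(1,n) if st[k,4]>15])
cv2.imwrite(f'pics/{sys.argv[1]}w.png',w)
E
python3 look.py l2
```

```text
4.25 [ 583.86109627 -227.20314803  202.262986  ] [179.80315318  -0.20704761  -2.92208289] [-0.23500234 -6.89036268  5.13875753] [-1.13179275 -0.0791099   0.06540278]
top orange 0 
side orange 3 [242.66666667 142.33333333]
tab pred side in/out [240.74766224 141.39860616] [238.19017912 143.10838407]
wrist []
```

View pics/l2w.png

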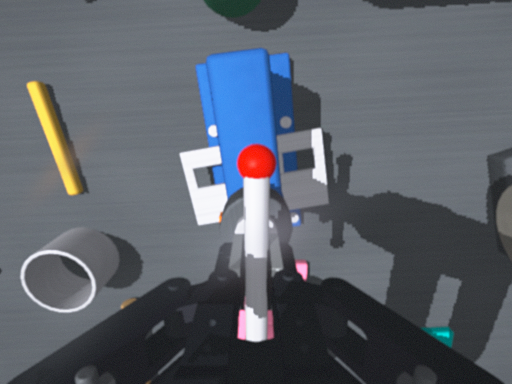

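The wrist view shows the tab as an orange sliver at (221,217), still flush. It's a good view to watch, so I'll keep turning.

Emit:
carry_out --targets '[{"dp": [0, 0, 0.4], "yaw": 4}, {"dp": [0, 0, 0.6], "yaw": 6}, {"dp": [0, 0, 0.6], "yaw": 6}]'

```text
clock: 4.78
eef_pos: [583.9, -227.4, 201.7]
tcp_rot: [3.138, -0.004, -0.155]
contact_force: [0.8, -8.0, 6.5]
opening: 0.122
grasp_force: 69.4
```

```bash
cat >w.py <<'E'
from h import *
import sys
s=r.sense();w=r.grab_frame('wrist')[...,::-1];d=r.grab_frame('side')[...,::-1]
cv2.imwrite(f'pics/{sys.argv[1]}.png',w)
for n,a,(x,y,X,Y) in(('wrist',w,(190,150,250,245)),('side',d,(230,130,250,152))):
    h=cv2.cvtColor(a[y:Y,x:X],cv2.COLOR_BGR2HSV)
    m=(h[...,0]>4)&(h[...,0]<20)&(h[...,1]>110)&(h[...,2]>70)
    print(n,m.sum(),(np.argwhere(m).mean(0)[::-1]+[x,y]) if m.any() else '')
print(s['clock'],np.degrees(s['tcp_rot'][2]),s['wrist_torque'],s['contact_force'])
E
python3 - <<'E'
import cv2,numpy as np
a=cv2.imread('pics/l2w.png')[150:245,190:250];h=cv2.cvtColor(a,cv2.COLOR_BGR2HSV)
m=(h[...,0]>4)&(h[...,0]<20)&(h[...,1]>110)&(h[...,2]>70);print('before',m.sum())
E
python3 w.py l3
```

```text
before 17
wrist 181 [212.63535912 229.53038674]
side 21 [241.19047619 143.14285714]
4.775 -8.889279054186124 [-1.24315927 -0.04017118  0.14746126] [ 0.80316916 -8.02260739  6.47722755]
```

The orange area jumped from 17 to 181 px, so the tab has popped. I'll stop here, release and retreat straight up.

Emit:
carry_out --targets '[{"dp": [0, 0, 0], "yaw": 0}, {"dp": [0, 0, 0], "yaw": 0}, {"dp": [0, 0, 0], "yaw": 0}, {"dp": [0, 0, 0], "yaw": 0}, {"dp": [0, 0, -20], "yaw": 0}, {"dp": [0, 0, -55], "yaw": 0}, {"dp": [0, 0, -90], "yaw": 0}, {"dp": [0, 0, -100], "yaw": 0}, {"dp": [0, 0, -100], "yaw": 0}, {"dp": [0, 0, -100], "yaw": 0}]' --fingers 0.2

```text
clock: 6.12
eef_pos: [581.9, -225.1, 298.4]
tcp_rot: [-3.141, 0.002, -0.155]
contact_force: [-0.6, -0.0, 0.0]
opening: 0.601
grasp_force: 0.0
```

```bash
python3 w.py l4
```

```text
wrist 67 [229.3880597  187.29850746]
side 21 [241.19047619 143.14285714]
6.125 -8.900436354427082 [-0.03364412  0.00409208  0.04095487] [-0.55656349 -0.04301354  0.00532018]
```

View pics/l4.png

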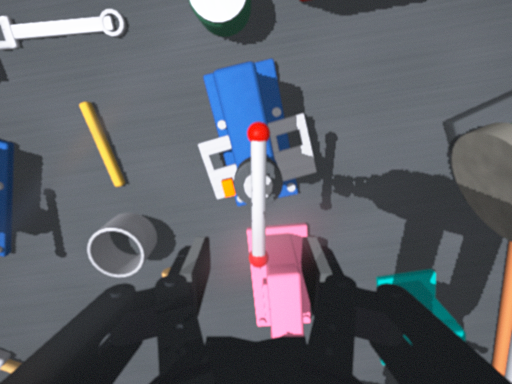

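The tab stands out at (229,187), the plate is still under the pad, and the gripper is clear. I'm handing the job in.

```bash
python3 -c "
from rig import r
print(r.sign_off())"
```

```text
the job is handed in; nothing more can be done
None
```

I turned the loaded clamp's handle clockwise about 44° until its orange tab popped out, then released it with the plate still in the jaws and never went near the empty clamp; the job was handed in at about 6 s, with no verdict returned.

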